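Stand the toppled condiments back on the tray

ROBOT

A 6-joint arm with a two-finger parallel gripper is mounted at the origin on a cart in front of the work surface, level with it; the furniture and walls round the work are solid. World frame = base frame: x ahead of the robot, y to its left, z up, the work surface at z = 0. Lengths are in m, angles in rad, forces in N, time in s.
With the tool pointing down it reaches from about 0.35 to 0.725 m from the base axis. Payload 4.3 kg.
Tool frame: the origin (TCP) lies between the finger pads; the fingertips stand 8 mm ahead of it and the grasp point (between the pads) lies 11 mm behind it; z points along the fingers, y is the line along which they close (so a half turn about z gives the same grasp; the last joint's range is limited). The gripper opens to 85 mm and grips with 20 to 120 N. Pads are 22 mm wide; open, the fingers measure 114 mm over their backs; the gripper's body (76 mm by 85 mm) begins 54 mm behind the grasp point. The pads swing forward as they close: fully open they stand 13 mm farther back than shut.
Start: joints at [-1.362, 0.377, 0.081, 1.274, 0, 1.46], TCP at [0.18, -0.546, 0.239] pointing down, gripper open.
Joint ranges: [-2.72, 2.72], [-0.84, 1.66], [-1.02, 1.22], [-1.77, 2.12], [-1.37, 1.28], [-3.14, 3.14]. Speed limits (rad/s): [2.57, 2.57, 3.14, 3.14, 3.14, 3.14].

INTERFACE

Orientations are given as a unit quaternion [x, y, z, w].
In Python, from plant import bot gives the robot as it stands. Calls block until the motion is done:
- bot.move_pose(position, orientation): joint-space move of the TCP to a pose.
- bot.move_linear(position, rot=None, feed=0.15): straight line of the TCP; rot=None keeps the orientation; feed is the mean speed in m/s.
- bot.movej(angles): joint-space move.
- bot.command_gripper(opening): opening from 0.0 (shut) to 1.0 (fully open); the grip force is fixed at half the most; returns when the fingers have stopped.
- bot.wait(seconds).
- bot.ik(position, orientation): joint angles nearest the present ones, or None.
- bot.snapshot(name): name is "scene" or "top" or "wrist"; returns (picture, depth): 400x640x3 uint8, red, green, blue; 400x640 float32, m along the optical axis (not along the pixel's ray), 0 where there is no reading.
- bot.camera_info(name): a dict with "fx", "fy", "cx", "cy" (pixels), "view" (4x4, takes a point from world to camera coordinates). Camera axes: x right, y down, z forward; pixel columns grow to the right and rows downward; lengths in m; the calibration is good to about 2 mm. The wrist camera is an equidistant fisheye: a pixel r from the principal point sees the ray r / f radians off the axis. A picture is of the moment at which its call begins: read the wrist's pose just before it. camera_info takes no time and is no camera call; for the wrist camera it gives the pose at the moment of the call.
A pose or a line that the arm cannot do raises bot.MotionError and nothing moves.
- bot.hand_in(): hands the job in; it is judged then, once.
Readings, each from a call of its own:
- bot.current_t(): time.
- bot.current_joint_pos(): joint angles.
- bot.current_dq(): joint speeds.
- bot.current_joint_torque(): joint torques, N m.
- bot.current_tool_pos(): TCP position.
- bot.current_eef_rot(): TCP orientation.
- bot.current_force(): force on the tool from outside, world axes, zero at the start.
- bot.current_wrist_torque(): the same for the moment, N m.
- bot.current_width(): opening from 0.0 (shut) to 1.0 (fully open).
- bot.current_gripper_force(): force on a finger pad.
Only numpy, scipy, OpenCV 4.12 (cv2) and the standard library are available. Lean on these libraries where they do the work, as an engineer would, in place of code of your own. Each camera call takes 0.05 s, during which the arm holds its last target. There are 200 camera calls.

TASK

The pepper mill and the spice jar have toppled over on the worktop: stand each of them upright on the floor of the wooden tray, beside the salt shaker. When both stand there and you have let go of them, slide the loaded tray straight back until its whole back edge rests against the row of canisters, with all three condiments still upright on it. Leave the other things on the worktop where they are.

Things in the scene. Friction and masses are not known exactly. Their poses are not given: they have to be found in the camera images.
- pepper_mill: Dark brown turned wooden pepper mill, round, 170 mm tall, about 0.18 kg: body up to 58 mm across, narrowing evenly to the 48 mm head (123 to 159 mm above the foot), steel nut on top. Starts lying on its side left or right of the tray, top to the right (-y) within 35 degrees. Origin: centre of its foot; z axis: foot to top (vertical when it stands).
- spice_jar: Glass spice jar with a dark screw cap and green label, a plain cylinder 44 mm across and 105 mm tall, 0.11 kg; cap (fixed) is the upper 20 mm. It starts lying on its side, top to the right (-y) within 35 degrees, on the other side of the tray from the mill. Origin: centre of its foot; z axis: from foot to top.
- salt_shaker: Small salt shaker, clear glass body with a grey domed top, 44 mm across and 90 mm tall, standing loose near the middle of the tray. It rides along with the tray and must stay upright on it. Origin: centre of its foot; z axis up.
- tray: Loose wooden tray, 160 mm deep (x) by 300 mm wide (y), rim 30 mm high all round, walls 8 mm thick, 0.55 kg; a low steel bow handle on top of each short end rises to 50 mm. Loaded, it slides under a push of roughly 5 to 12 N. Origin: centre of its underside; x axis points to its back edge (away from the robot), y to its left, z up.
- tray_floor (a point): Centre of the tray's inner floor, on its surface, 8 mm above the tray's underside; axes as the tray. Inner floor 144 mm (x) by 284 mm (y).
- tray_back_left (a point): Left end of the tray's back edge, on the outer face, 15 mm above the worktop.
- tray_back_right (a point): Right end of the tray's back edge, on the outer face, 15 mm above the worktop.
- tray_front (a point): Middle of the tray's front edge (nearest the robot), on the outer face, 15 mm above the worktop: push here.
- canister_mid: Middle one of three equal dark grey steel canisters with lighter lids, in a straight row along y behind the tray, 104 mm across, 134 mm tall, centres 115 mm apart; they do not move. Origin: centre of its underside; x away from the robot. The fronts of all three lie 52 mm nearer the robot than this origin.
- glass: Wine glass, 91 mm across, 207 mm tall, standing at the back left; leave it. Origin: centre of its foot.
- mug: White mug, 83 mm across, 94 mm tall, with a handle, standing at the back right; leave it. Origin: under its middle.
- lemon: Lemon, 78 x 55 x 56 mm, lying in front of the tray to the right; leave it. Origin: centre of its underside.
- timer: Round kitchen timer with a red top, 64 mm across, 50 mm tall, in front of the tray to the left; leave it. Origin: centre of its underside.
- jar: Jam jar with a dark lid, 62 mm across, 98 mm tall, at the back on the far left; leave it. Origin: centre of its underside.
There are look-alikes about, which are no part of the job. What is shaped like the spice_jar but orange or turquoise is not meant.

How it is judged:
By the outcome, as a careful person would: the job done as asked, in the order asked, and still so for the second after the job is handed in, with the robot touching nothing.
It also fails if it takes over 72 s, if anything falls off the work surface, if the arm or the gripper's body presses on something with over 40 N, if the wrist force passes 120 N, or if a joint passes its speed limit or range.

## Working session

There is one attempt and no reset: what is moved stays moved. The work goes in short steps, each a Python script; the robot and the scene stay as the last script left them, time stands still between calls to the robot, and variables do not carry over. Pictures are saved under pics/ and viewed, at most 10 in all, crops included, and the job is handed in when it is done.

```bash
ls; mkdir -p pics
cat > h.py <<'E'
import numpy as np, cv2
from plant import bot
def snap(name,fn=None):
    im,d=bot.snapshot(name); ci=bot.camera_info(name)
    np.savez('pics/%s.npz'%(fn or name),im=im,d=d,view=ci['view'],k=[ci['fx'],ci['fy'],ci['cx'],ci['cy']])
    cv2.imwrite('pics/%s.png'%(fn or name),im[:,:,::-1])
def cloud(fn):
    z=np.load('pics/%s.npz'%fn); d=z['d']; fx,fy,cx,cy=z['k']
    v,u=np.mgrid[:d.shape[0],:d.shape[1]]
    P=np.stack([(u-cx)/fx*d,(v-cy)/fy*d,d],-1); V=np.array(z['view'])
    W=(P-V[:3,3])@V[:3,:3]; W[d==0]=np.nan
    return W,z['im']
E
python3 - <<'E'
from h import *
snap('top'); snap('scene')
print(bot.camera_info('top')); print(bot.current_t(),bot.current_eef_rot(),bot.current_tool_pos())
E
```

```text
pics
{'fx': 438.1760677274121, 'fy': 438.1760677274121, 'cx': 319.453140639991, 'cy': 197.5020452411821, 'view': array([[-0.15142844, -0.98846469, -0.00264176,  0.10894473],
       [-0.95455357,  0.14692642, -0.25930697,  0.5375501 ],
       [ 0.25670393, -0.03674475, -0.96579134,  1.38565992],
       [ 0.        ,  0.        ,  0.        ,  1.        ]])}
0.1 [ 9.87321801e-01  1.58728803e-01 -4.76326268e-05 -9.09177567e-04] [ 0.18010927 -0.54548556  0.238444  ]
```

View pics/top.png

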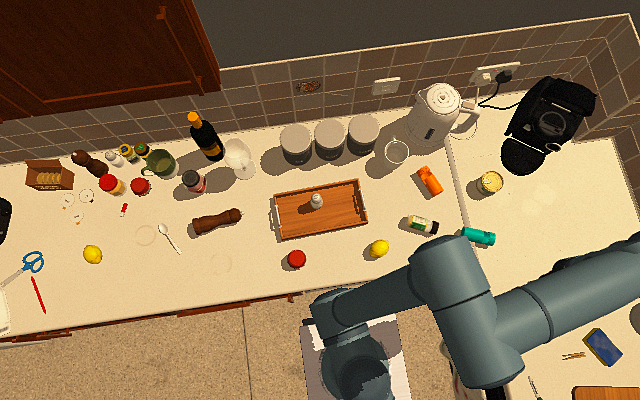

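View pics/scene.png

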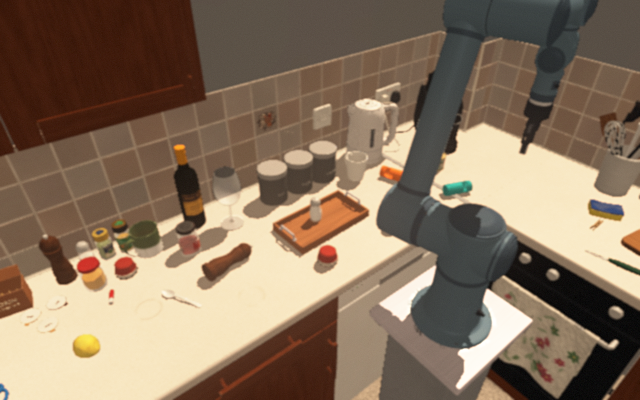

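The top view shows the mill at about (217,222), the tray at (321,209) with the shaker at (317,201), and the green-label spice jar at (422,225). The canisters are at (297/330/362,140). The orange jar at (430,180) and the turquoise one at (478,236) are decoys.

Run:
```python
from h import *
W,im=cloud('top')
c1=cv2.resize(im[195:245,185:255],None,fx=5.7,fy=5.7,interpolation=2)
c2=cv2.resize(im[200:250,400:470],None,fx=5.7,fy=5.7,interpolation=2)
cv2.imwrite('pics/c1.png',np.hstack([c1,c2])[:,:,::-1])
def seg(u0,u1,v0,v1,zmin,zmax,f=None):
    P=W[v0:v1,u0:u1].reshape(-1,3); C=im[v0:v1,u0:u1].reshape(-1,3).astype(int)
    m=(P[:,2]>zmin)&(P[:,2]<zmax)
    return P[m],C[m]
print('table',np.round(np.nanmedian(W[255:265,330:360].reshape(-1,3),0),4))
for n,b in dict(mill=(188,248,200,240),jar=(402,442,210,238)).items():
    P,C=seg(*b,0.012,0.08)
    xy=P[:,:2]; c=xy.mean(0); U,S,Vt=np.linalg.svd(xy-c); a=Vt[0]; a=a if a[1]<0 else -a
    t=(xy-c)@a; s=(xy-c)@np.array([-a[1],a[0]])
    print(n,len(P),c.round(4),a.round(3),np.degrees(np.arctan2(a[0],-a[1])).round(1),'t',np.percentile(t,[0,1,99,100]).round(4),'s',np.percentile(s,[0,1,99,100]).round(4),'zmax',np.percentile(P[:,2],[95,99]).round(4))
    for k in np.arange(-.09,.09,.01):
        m=(t>=k)&(t<k+.01)
        if m.sum()>3: print('  %.3f n%d w %.3f mid %.3f zmax %.3f'%(k,m.sum(),np.ptp(s[m]),(s[m].max()+s[m].min())/2,P[m,2].max()),C[m].mean(0).astype(int))
# tray rim
P,C=seg(265,375,172,245,0.022,0.04)
r=cv2.minAreaRect(P[:,:2].astype(np.float32)); print('tray rim',r, cv2.boxPoints(r).round(4).tolist())
P,C=seg(300,335,185,212,0.06,0.12); print('salt',P.mean(0),P.max(0),P.min(0),len(P))
for n,u,v in [('c1',297,131),('c2',330,127),('c3',362,124)]:
    P,C=seg(u-22,u+22,v-22,v+35,0.125,0.15); print(n,cv2.minEnclosingCircle(P[:,:2].astype(np.float32)),P[:,2].mean())
for n,b in dict(lemon=(365,395,235,262),timer=(285,312,245,272),mug=(380,412,132,170),jam=(180,208,168,195),glass=(222,260,135,182),orange=(412,446,160,200)).items():
    P,C=seg(*b,0.015,0.25); print(n,P.min(0).round(3),P.max(0).round(3))
```

```text
table [ 0.3406 -0.027   0.0006]
mill 684 [0.5301 0.3788] [ 0.169 -0.986] 9.7 t [-0.077  -0.0752  0.0864  0.0923] s [-0.0237 -0.0216  0.0282  0.0312] zmax [0.0567 0.0598]
  -0.080 n29 w 0.051 mid 0.004 zmax 0.060 [77 34 11]
  -0.070 n60 w 0.055 mid 0.004 zmax 0.064 [91 41 11]
  -0.060 n46 w 0.050 mid 0.004 zmax 0.062 [85 39 13]
  -0.050 n45 w 0.050 mid 0.003 zmax 0.061 [83 38 12]
  -0.040 n52 w 0.050 mid 0.004 zmax 0.059 [88 39 11]
  -0.030 n46 w 0.044 mid 0.003 zmax 0.055 [89 39  9]
  -0.020 n40 w 0.044 mid 0.003 zmax 0.053 [93 43 14]
  -0.010 n40 w 0.040 mid 0.005 zmax 0.050 [94 44 14]
  -0.000 n34 w 0.035 mid 0.002 zmax 0.048 [85 37 10]
  0.010 n32 w 0.036 mid 0.002 zmax 0.050 [81 38 12]
  0.020 n36 w 0.042 mid 0.003 zmax 0.049 [80 36 11]
  0.030 n41 w 0.046 mid 0.003 zmax 0.053 [81 37 12]
  0.040 n41 w 0.044 mid 0.002 zmax 0.052 [76 33 10]
  0.050 n42 w 0.044 mid 0.002 zmax 0.054 [73 33 10]
  0.060 n44 w 0.048 mid 0.002 zmax 0.052 [83 35  8]
  0.070 n38 w 0.041 mid 0.002 zmax 0.049 [90 40 13]
  0.080 n15 w 0.020 mid 0.003 zmax 0.041 [161 127  92]
jar 419 [ 0.414  -0.3003] [-0.436 
[... 1024 characters left out ...]
14987183, 0.1808999925851822]]
salt [0.54133071 0.0390085  0.0869019 ] [0.5608574  0.05597316 0.10226149] [0.52574837 0.02176459 0.0600937 ] 109
c1 ((0.7841691970825195, 0.0703502967953682), 0.09377864748239517) 0.13306489054587703
c2 ((0.7443627715110779, -0.03835584595799446), 0.08581261336803436) 0.13318469916689593
c3 ((0.7361729741096497, -0.13288140296936035), 0.07398371398448944) 0.13322276576411535
lemon [ 0.328 -0.177  0.022] [ 0.386 -0.11   0.06 ]
timer [0.335 0.102 0.016] [0.395 0.163 0.058]
mug [ 0.62  -0.333  0.015] [ 0.751 -0.211  0.099]
jam [0.639 0.406 0.015] [0.703 0.471 0.105]
glass [0.665 0.225 0.015] [0.798 0.341 0.212]
orange [ 0.506 -0.4    0.016] [ 0.617 -0.324  0.051]
```

View pics/c1.png

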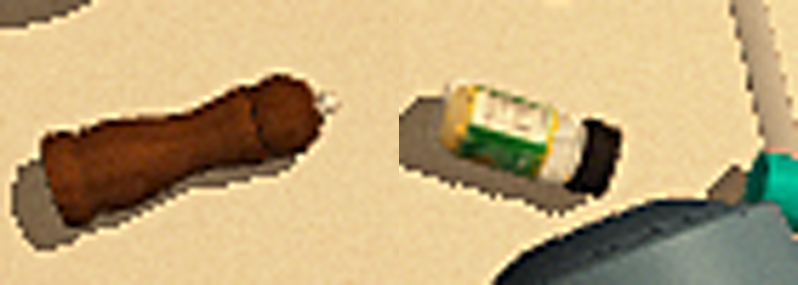

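The crop confirms both: the mill's foot is left (~(200,227) in the full image) with its nut right at (242,213), and the jar's dark cap is to the right (~(435,228)). The depth-based lengths match the specs, but the tray and canister fits were polluted, so I'll refit them and scan IK.

```bash
cat >> h.py <<'E'
from scipy.spatial.transform import Rotation as R
def rot(zt,yt):
    zt=np.array(zt,float); zt/=np.linalg.norm(zt); yt=np.array(yt,float); yt-=zt*(yt@zt); yt/=np.linalg.norm(yt)
    return R.from_matrix(np.stack([np.cross(yt,zt),yt,zt],1)).as_quat()
def tcp(g,q,ahead=0.011): return np.array(g)+ahead*R.from_quat(q).as_matrix()[:,2]
E
python3 - <<'E'
from h import *
W,im=cloud('top')
hsv=cv2.cvtColor(im,cv2.COLOR_RGB2HSV)
def seg(u0,u1,v0,v1,zmin,zmax):
    P=W[v0:v1,u0:u1].reshape(-1,3); m=(P[:,2]>zmin)&(P[:,2]<zmax); return P[m]
P=seg(268,372,176,240,0.02,0.055); P=P[(P[:,0]>.43)]
print(len(P)); 
r=cv2.minAreaRect(P[:,:2].astype(np.float32)); print(r)
# robust edges: back & front line, per y-bin extremes
b=np.arange(P[:,1].min()+.02,P[:,1].max()-.02,.01)
bk=np.array([[y,P[abs(P[:,1]-y)<.006,0].max()] for y in b]); fr=np.array([[y,P[abs(P[:,1]-y)<.006,0].min()] for y in b])
for e in (bk,fr):
    k=np.polyfit(*e.T,1); print('edge x=%.4f*y+%.4f'%tuple(k),'resid',np.abs(e[:,1]-np.polyval(k,e[:,0])).max().round(4))
print('y ext',P[:,1].min(),P[:,1].max())
for n,u,v in [('c1',297,131),('c2',330,127),('c3',362,124)]:
    P=seg(u-17,u+17,v-16,v+18,0.128,0.15); P=P[(P[:,0]<.8)]
    print(n,len(P),P[:,:2].min(0).round(4),P[:,:2].max(0).round(4),np.median(P[:,:2],0).round(4))
fl=seg(285,305,200,225,-.01,.03); print('floor z',np.median(fl,0))
# IK scan
q0=bot.current_joint_pos()
def sc(name,a,g):
    a=np.append(a,0)
    for th in (0,15,30,45):
        t=np.radians(th); z=-np.cos(t)*np.array([0,0,1])-np.sin(t)*a
        for s in (1,-1):
            q=rot(z,s*np.array([-a[1],a[0],0])); j=bot.ik(tcp(g,q),q); print(name,th,s,None if j is None else np.round(j,2))
am=np.array([.169,-.986]); aj=np.array([-.436,-.9])
cm=np.array([.533,.3793]); cj=np.array([.4167,-.3016])
sc('mill',am,np.append(cm+am*.060,.03)); sc('jar',aj,np.append(cj+aj*.02,.03))
for nm,y,h in (('pm',.12,.155),('pj',-.06,.09)):
  for yaw in (-60,-30,0,30,60):
    for th in (0,15,30,45):
      t=np.radians(th);w=np.radians(yaw); z=[np.cos(t)*np.cos(w),np.cos(t)*np.sin(w),-np.sin(t)]
      L=[]
      for s in (1,-1):
        q=rot(z,s*np.array([-np.sin(w),np.cos(w),0])); j=bot.ik(tcp([.49,y,h],q),q); L.append(None if j is None else np.round(j,2).tolist())
      print(nm,yaw,th,L)
E
```

```text
750
((0.5229021906852722, 0.027929291129112244), (0.16303592920303345, 0.3027060329914093), 2.9847474098205566)
edge x=-0.0434*y+0.6036 resid 0.0028
edge x=-0.0427*y+0.4440 resid 0.0013
y ext -0.12575760149590415 0.1804923334697962
c1 654 [0.7038 0.0253] [0.7968 0.1281] [0.7481 0.0757]
c2 674 [ 0.7014 -0.0907] [0.798  0.0144] [ 0.7462 -0.0384]
c3 704 [ 0.6961 -0.2024] [ 0.7988 -0.0866] [ 0.7448 -0.1519]
floor z [0.52601549 0.11628379 0.00777367]
mill 0 1 [ 0.43  0.63 -0.1   0.84  0.    1.83]
mill 0 -1 [ 0.43  0.63 -0.1   0.84  0.   -1.31]
mill 15 1 [ 0.31  0.59 -0.2   0.74  0.26  1.72]
mill 15 -1 [ 0.31  0.59 -0.2   0.74  0.26 -1.42]
mill 30 1 [ 0.19  0.61 -0.26  0.69  0.52  1.6 ]
mill 30 -1 [ 0.19  0.61 -0.26  0.69  0.52 -1.54]
mill 45 1 [ 0.09  0.69 -0.27  0.69  0.78  1.46]
mill 45 -1 [ 0.09  0.69 -0.27  0.69  0.78 -1.68]
jar 0 1 [-0.79  0.44 -0.44  0.69  0.    1.23]
jar 0 -1 [-0.79  0.44 -0.44  0.69  0.   -1.91]
jar 15 1 [-0.92  0.52 -0.34  0.83  0.23  1.09]
jar 15 -1 [-0.92  0.52 -0.34  0.83  0.23 -2.05]
jar 30 1 [-1.03  0.65 -0.21  1.02  0.43  0.92]
jar 30 -1 [-1.03  0.65 -0.21 
[... 1185 characters left out ...]
2, -2.09]]
pj -30 0 [None, None]
pj -30 15 [None, None]
pj -30 30 [None, None]
pj -30 45 [None, None]
pj 0 0 [None, None]
pj 0 15 [None, None]
pj 0 30 [None, None]
pj 0 45 [None, None]
pj 30 0 [None, None]
pj 30 15 [None, None]
pj 30 30 [None, None]
pj 30 45 [[-0.66, 0.16, -1.01, 0.04, 0.72, -1.05], [-0.66, 0.16, -1.01, 0.04, 0.72, 2.09]]
pj 60 0 [[-0.87, 1.17, -0.22, 1.75, 1.22, -3.14], [-0.87, 1.17, -0.22, 1.75, 1.22, 0.0]]
pj 60 15 [[-0.85, 0.84, -0.4, 1.21, 1.15, -2.49], [-0.85, 0.84, -0.4, 1.21, 1.15, 0.65]]
pj 60 30 [[-0.79, 0.59, -0.52, 0.89, 0.99, -2.07], [-0.79, 0.59, -0.52, 0.89, 0.99, 1.07]]
pj 60 45 [[-0.69, 0.42, -0.57, 0.74, 0.77, -1.81], [-0.69, 0.42, -0.57, 0.74, 0.77, 1.33]]
```

```bash
cat >> h.py <<'E'
C=np.array([.5227,.0275]); ex=np.array([1,.043]); ey=np.array([-.043,1])
def gq(a,th,s):
    t=np.radians(th); return rot([-np.sin(t)*a[0],-np.sin(t)*a[1],-np.cos(t)],s*np.array([-a[1],a[0],0]))
def pq(yaw,th,s):
    t=np.radians(th);w=np.radians(yaw); return rot([np.cos(t)*np.cos(w),np.cos(t)*np.sin(w),-np.sin(t)],s*np.array([-np.sin(w),np.cos(w),0]))
am=np.array([.169,-.986]); aj=np.array([-.436,-.9])
cm=np.array([.533,.3793]); cj=np.array([.4167,-.3016])
PJ=C-.092*ey; PM=C+.095*ey
E
python3 - <<'E'
from h import *
for s in (1,-1):
    for th in (40,45):
        q=gq(aj,th,s); zt=R.from_quat(q).as_matrix()[:,2]; g=np.append(cj+aj*.0215,.026)
        for off in (0,.08): 
            j=bot.ik(tcp(g,q)-off*zt,q); print('jar grasp',s,th,off,None if j is None else np.round(j,2))
        for yaw in (-60,-75,-90,-105,-120):
            q=pq(yaw,th,s); zt=R.from_quat(q).as_matrix()[:,2]
            J=[bot.ik(tcp(np.append(PJ,.082+dz),q)-b*zt,q) for dz,b in((0,0),(.08,0),(0,.08))]
            print(' place',yaw,[None if j is None else np.round(j,2).tolist() for j in J])
E
```

```text
jar grasp 1 40 0 [-1.09  0.76 -0.11  1.16  0.54  0.8 ]
jar grasp 1 40 0.08 [-1.16  0.75  0.05  1.37  0.51  0.73]
 place -60 [[0.16, 0.35, -0.86, -0.04, -0.8, 1.03], [0.16, 0.19, -0.77, 0.21, -0.8, 1.03], [0.29, 0.25, -0.77, 0.29, -0.84, 1.22]]
 place -75 [[0.18, 0.46, -0.59, 0.42, -0.87, 1.45], [0.18, 0.35, -0.51, 0.62, -0.87, 1.45], [0.31, 0.43, -0.47, 0.73, -0.87, 1.64]]
 place -90 [[0.18, 0.61, -0.31, 0.85, -0.85, 1.84], [0.18, 0.51, -0.24, 1.03, -0.85, 1.84], [0.28, 0.61, -0.16, 1.12, -0.83, 2.0]]
 place -105 [[0.15, 0.76, -0.05, 1.21, -0.78, 2.17], [0.15, 0.67, 0.02, 1.36, -0.78, 2.17], [0.24, 0.78, 0.14, 1.45, -0.74, 2.27]]
 place -120 [[0.1, 0.89, 0.19, 1.48, -0.67, 2.41], [0.1, 0.81, 0.26, 1.63, -0.67, 2.41], [0.17, 0.94, 0.44, 1.72, -0.63, 2.49]]
jar grasp 1 45 0 [-1.12  0.82 -0.05  1.25  0.59  0.73]
jar grasp 1 45 0.08 [-1.19  0.82  0.11  1.45  0.55  0.66]
 place -60 [[0.12, 0.32, -0.82, 0.06, -0.71, 1.03], [0.12, 0.17, -0.72, 0.3, -0.71, 1.03], [0.24, 0.21, -0.74, 0.35, -0.75, 1.18]]
 place -75 [[0.15, 0.43, -0.58, 0.45, -0.78, 1.41], [0.15, 0.32, -0.49, 0.65, -0.78, 1.41]
[... 1295 characters left out ...]
19  0.82  0.11  1.45  0.55 -2.48]
 place -60 [[0.12, 0.32, -0.82, 0.06, -0.71, -2.12], [0.12, 0.17, -0.72, 0.3, -0.71, -2.12], [0.24, 0.21, -0.74, 0.35, -0.75, -1.96]]
 place -75 [[0.15, 0.43, -0.58, 0.45, -0.78, -1.73], [0.15, 0.32, -0.49, 0.65, -0.78, -1.73], [0.26, 0.38, -0.47, 0.73, -0.79, -1.57]]
 place -90 [[0.15, 0.56, -0.34, 0.82, -0.77, -1.36], [0.15, 0.47, -0.25, 0.99, -0.77, -1.36], [0.25, 0.55, -0.19, 1.07, -0.76, -1.23]]
 place -105 [[0.12, 0.7, -0.1, 1.13, -0.72, -1.05], [0.12, 0.62, -0.02, 1.3, -0.72, -1.05], [0.21, 0.71, 0.08, 1.37, -0.68, -0.95]]
 place -120 [[0.08, 0.82, 0.12, 1.39, -0.62, -0.8], [0.08, 0.75, 0.21, 1.54, -0.62, -0.8], [0.15, 0.86, 0.35, 1.62, -0.59, -0.73]]
```

Run:
```python
from h import *
W,im=cloud('top')
P=W[222:248,458:500].reshape(-1,3); P=P[(P[:,2]>.012)&(P[:,2]<.06)]
al=(P[:,:2]-(cj+aj*.0215))@aj; la=(P[:,:2]-cj)@np.array([-aj[1],aj[0]])
m=abs(la)<.055; print('turq along',al.min(),al[m].min() if m.any() else None,'lat',la.min(),la.max(),P.max(0))
assert not m.any() or al[m].min()>.085
bot.command_gripper(1.0)
q=gq(aj,45,1); zt=R.from_quat(q).as_matrix()[:,2]; g=np.append(cj+aj*.0215,.026)
bot.move_pose(tcp(g,q)-.10*zt,q)
bot.move_linear(tcp(g,q),feed=.12)
print('F',np.round(bot.current_force(),1))
bot.command_gripper(0.0)
print('w',bot.current_width(),bot.current_gripper_force(),bot.current_t())
p=bot.current_tool_pos(); bot.move_linear(p+np.array([0,0,.13]),feed=.15)
print('w',bot.current_width(),bot.current_gripper_force(),bot.current_t())
snap('wrist','w1')
```

```text
turq along 0.11495345820607174 0.11495345820607174 lat -0.016166278980968854 0.04148173668466967 [ 0.38461662 -0.42651338  0.05291182]
F [-0.5  0.2 -0. ]
w 0.4849419091369835 60.211907971392975 2.9167
w 0.47497857869756915 60.55527987939058 3.9333
```

View pics/w1.png

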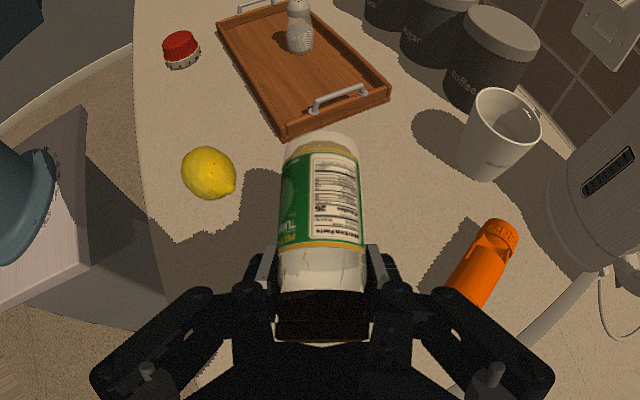

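The wrist view shows the jar held square between the pads near its cap, foot forward (~(320,140)), with no slip. Next I'll place it, lowering until contact.

```bash
cat >> h.py <<'E'
def lower(p,q,zmax_drop=.02,step=.0015,thr=2.0):
    f0=bot.current_force()[2]; d=0
    while d<zmax_drop:
        d+=step; bot.move_linear(p-np.array([0,0,d]),q,feed=.03)
        f=bot.current_force()[2]-f0
        if f>thr: break
    print('lower d',round(d,4),'dF',round(f,1)); return d
E
python3 - <<'E'
from h import *
q=pq(-75,45,1); zt=R.from_quat(q).as_matrix()[:,2]
p=tcp(np.append(PJ,.088),q)
bot.move_pose(p+np.array([0,0,.10]),q); print(bot.current_t())
bot.move_linear(p+np.array([0,0,.012]),q,feed=.12); bot.wait(.2)
d=lower(p+np.array([0,0,.012]),q,.026)
print('grasp z',bot.current_tool_pos()-.011*zt,bot.current_t(),np.round(bot.current_force(),1))
snap('wrist','w2')
E
```

```text
5.3667
lower d 0.018 dF 8.3
grasp z [ 0.52710566 -0.06490662  0.08357222] 9.45 [-3.5  1.9  7.3]
```

View pics/w2.png

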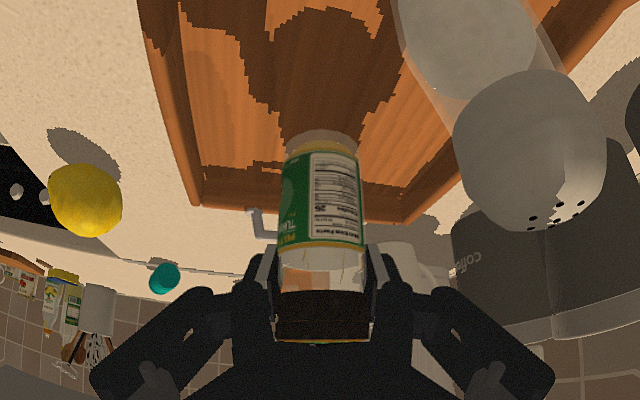

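The wrist view shows the jar upright on the tray floor, inside the right end wall, with the shaker's dome clear at (530,150). I'll release and rise straight up.

Run:
```python
from h import *
bot.command_gripper(.8)
p=bot.current_tool_pos(); bot.move_linear(p+np.array([0,0,.10]),feed=.15)
print(bot.current_t(),np.round(bot.current_force(),1))
for s in (1,-1):
  for thg in (40,45):
    q=gq(am,thg,s); zt=R.from_quat(q).as_matrix()[:,2]; g=np.append(cm+am*.060,.029)
    for off in (.1,0):
        j=bot.ik(tcp(g,q)-off*zt,q); print('mill grasp',s,thg,off,None if j is None else np.round(j,2))
    j=bot.ik(tcp(g,q)+np.array([0,0,.18]),q); print('lift',None if j is None else np.round(j,2))
    for yaw in (-60,-75,-90):
        q2=pq(yaw,thg-2,s)
        J=[bot.ik(tcp(np.append(PM,.148+dz),q2),q2) for dz in(0,.04,.12)]
        print(' place',yaw,[None if j is None else np.round(j,2).tolist() for j in J])
```

```text
10.7 [ 0.4 -0.5 -0.8]
mill grasp 1 40 0.1 [ 0.01  0.58 -0.17  0.95  0.69  1.37]
mill grasp 1 40 0 [ 0.12  0.66 -0.27  0.68  0.7   1.51]
lift [ 0.12  0.47 -0.07  1.07  0.7   1.51]
 place -60 [[0.55, 0.44, -0.42, 0.74, -0.91, 1.61], [0.55, 0.39, -0.38, 0.84, -0.91, 1.61], [0.55, 0.32, -0.26, 1.03, -0.91, 1.61]]
 place -75 [[0.53, 0.61, -0.14, 1.15, -0.86, 2.0], [0.53, 0.57, -0.1, 1.23, -0.86, 2.0], [0.53, 0.51, 0.02, 1.41, -0.86, 2.0]]
 place -90 [[0.5, 0.77, 0.12, 1.47, -0.77, 2.29], [0.5, 0.73, 0.17, 1.55, -0.77, 2.29], [0.5, 0.68, 0.29, 1.72, -0.77, 2.29]]
mill grasp 1 45 0.1 [-0.03  0.63 -0.16  0.98  0.77  1.3 ]
mill grasp 1 45 0 [ 0.09  0.69 -0.27  0.69  0.78  1.46]
lift [ 0.09  0.49 -0.08  1.08  0.78  1.46]
 place -60 [[0.52, 0.4, -0.42, 0.74, -0.82, 1.56], [0.52, 0.36, -0.37, 0.84, -0.82, 1.56], [0.52, 0.29, -0.24, 1.03, -0.82, 1.56]]
 place -75 [[0.51, 0.56, -0.17, 1.1, -0.79, 1.92], [0.51, 0.52, -0.12, 1.18, -0.79, 1.92], [0.51, 0.46, 0.01, 1.37, -0.79, 1.92]]
 place -90 [[0.47, 0.7, 0.07, 1.39, -0.71, 2.21], [0.47, 0.67, 0.12, 1.48, -0.71, 2.21], [0.47, 0.63, 0.25, 1.65, -0.7
[... 422 characters left out ...]
-0.86, -1.15]]
 place -90 [[0.5, 0.77, 0.12, 1.47, -0.77, -0.85], [0.5, 0.73, 0.17, 1.55, -0.77, -0.85], [0.5, 0.68, 0.29, 1.72, -0.77, -0.85]]
mill grasp -1 45 0.1 [-0.03  0.63 -0.16  0.98  0.77 -1.85]
mill grasp -1 45 0 [ 0.09  0.69 -0.27  0.69  0.78 -1.68]
lift [ 0.09  0.49 -0.08  1.08  0.78 -1.68]
 place -60 [[0.52, 0.4, -0.42, 0.74, -0.82, -1.58], [0.52, 0.36, -0.37, 0.84, -0.82, -1.58], [0.52, 0.29, -0.24, 1.03, -0.82, -1.58]]
 place -75 [[0.51, 0.56, -0.17, 1.1, -0.79, -1.22], [0.51, 0.52, -0.12, 1.18, -0.79, -1.22], [0.51, 0.46, 0.01, 1.37, -0.79, -1.22]]
 place -90 [[0.47, 0.7, 0.07, 1.39, -0.71, -0.93], [0.47, 0.67, 0.12, 1.48, -0.71, -0.93], [0.47, 0.63, 0.25, 1.65, -0.71, -0.93]]
```

Run:
```python
from h import *
p=bot.current_tool_pos(); bot.move_linear(p+np.array([0,0,.07]),feed=.2)
q=gq(am,40,1); zt=R.from_quat(q).as_matrix()[:,2]; g=np.append(cm+am*.060,.029)
bot.move_pose(tcp(g,q)-.10*zt+np.array([0,0,.12]),q); bot.command_gripper(1.0)
bot.move_linear(tcp(g,q)-.09*zt,feed=.2)
bot.move_linear(tcp(g,q),feed=.12)
print('F',np.round(bot.current_force(),1))
bot.command_gripper(0.0)
print('w',bot.current_width(),bot.current_gripper_force(),bot.current_t())
p=bot.current_tool_pos(); bot.move_linear(p+np.array([0,0,.20]),feed=.15)
print('w',bot.current_width(),bot.current_gripper_force(),bot.current_t())
snap('wrist','w3')
```

```text
F [-0.3  0.5  0.5]
w 0.5386198794093054 60.588437374681234 14.975
w 0.537477446783782 61.395753314718604 16.4667
```

View pics/w3.png

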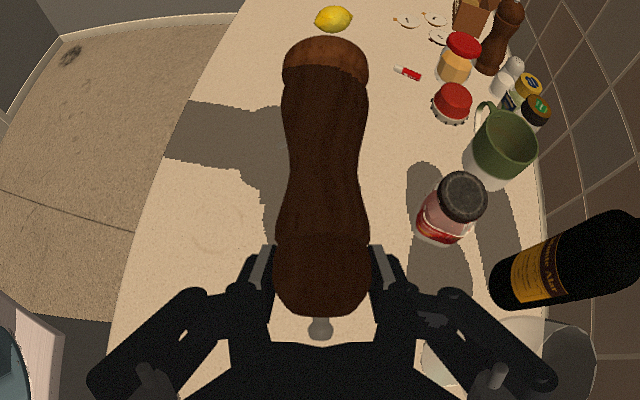

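The wrist view shows the mill held symmetrically by its head, foot forward (~(325,60)). I'll hover over the tray and check its lean from the scene depth.

Run:
```python
from h import *
q=pq(-75,38,1)
p=tcp(np.append(PM,.150),q)
bot.move_pose(p+np.array([0,0,.11]),q); print(bot.current_t())
bot.move_linear(p+np.array([0,0,.02]),q,feed=.15); bot.wait(.2)
snap('scene','s2'); snap('top','t2'); print(bot.current_t())
for f in ('s2','t2'):
    W,im=cloud(f); m=(np.hypot(W[...,0]-PM[0],W[...,1]-PM[1])<.045)&(W[...,2]>.045)&(W[...,2]<.14)
    C_=im.astype(int); m&=(C_[...,0]>C_[...,2]+15)
    P=W[m]
    for k in np.arange(.02,.15,.01):
        b=P[(P[:,2]>k)&(P[:,2]<k+.01)]
        if len(b)>3: print(f,round(k,2),len(b),b[:,:2].min(0).round(4),b[:,:2].max(0).round(4),b[:,:2].mean(0).round(4))
W,im=cloud('s2'); u=im[130:290,200:360]; cv2.imwrite('pics/c2.png',cv2.resize(u,None,fx=3.5,fy=3.5,interpolation=2)[:,:,::-1])
```

```text
17.9083
18.9583
s2 0.04 31 [0.4917 0.095 ] [0.5407 0.1447] [0.5078 0.1259]
s2 0.05 30 [0.4926 0.1035] [0.5236 0.144 ] [0.5033 0.1287]
s2 0.06 39 [0.4918 0.0972] [0.5308 0.1438] [0.5061 0.1299]
s2 0.07 49 [0.4921 0.0959] [0.5369 0.1431] [0.5064 0.128 ]
s2 0.08 44 [0.4949 0.0971] [0.5244 0.1444] [0.506  0.1258]
s2 0.09 49 [0.4973 0.1002] [0.5317 0.1435] [0.5098 0.1252]
s2 0.1 33 [0.4967 0.106 ] [0.5305 0.1358] [0.5094 0.1247]
s2 0.11 28 [0.4998 0.1059] [0.5319 0.1353] [0.5098 0.1251]
s2 0.12 28 [0.5011 0.1017] [0.524  0.1365] [0.5078 0.1251]
s2 0.13 24 [0.4984 0.1067] [0.5266 0.1397] [0.5068 0.1261]
t2 0.04 9 [0.4952 0.0882] [0.5306 0.1167] [0.5044 0.1017]
t2 0.06 12 [0.4966 0.0886] [0.5323 0.1257] [0.5057 0.1058]
t2 0.07 13 [0.4972 0.0932] [0.5274 0.1405] [0.5034 0.111 ]
t2 0.08 19 [0.4971 0.0907] [0.5257 0.1241] [0.5082 0.1025]
t2 0.09 11 [0.4996 0.0943] [0.5197 0.137 ] [0.5077 0.1067]
```

View pics/c2.png

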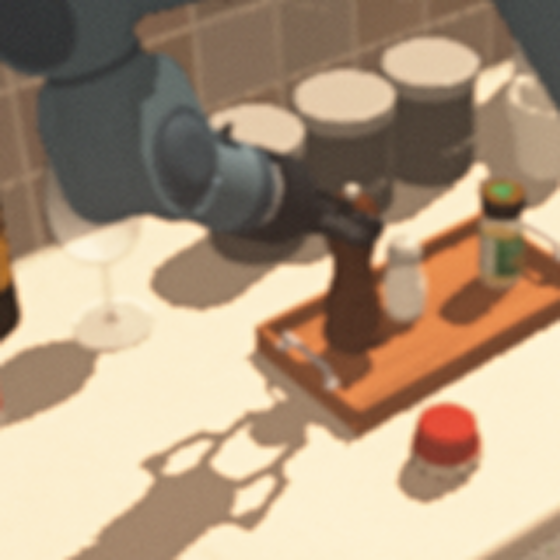

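The crop shows the mill hanging vertically at (355,290), the shaker at (405,280), and the jar upright at (500,240). Now I'll lower and release.

Run:
```python
from h import *
q=pq(-75,38,1); p=tcp(np.append(PM,.150),q)+np.array([0,0,.008])
bot.move_linear(p,q,feed=.1); bot.wait(.1)
d=lower(p,q,.026)
bot.command_gripper(.8); print(bot.current_t())
p=bot.current_tool_pos(); bot.move_linear(p+np.array([0,0,.11]),feed=.15); 
p=bot.current_tool_pos(); bot.move_linear(np.array([.40,.22,p[2]]),feed=.25)
print(bot.current_t(),bot.current_tool_pos())
snap('top','t3'); snap('scene','s3')
W,im=cloud('t3')
# canister fit: radius-52 cylinder side/lid from both views
from scipy.optimize import least_squares
L=[]
for f in ('top','t3','scene','s3'):
    w,_=cloud(f); m=(w[...,2]>.02)&(w[...,2]<.125)&(w[...,0]>.67)&(w[...,0]<.755)&(w[...,1]>-.205)&(w[...,1]<.135); L.append(w[m])
    P=w[m]
    def fn(v):
        c=np.stack([v[0]+v[2]*np.array([-1,0,1])*.115*-1, v[1]+np.array([-1,0,1])*-.115],1)
        r=np.hypot(P[:,None,0]-c[:,0],P[:,None,1]-c[:,1])-.052
        return np.min(abs(r),1)
    s=least_squares(fn,[.748,-.038,0.02],loss='soft_l1',f_scale=.002); print(f,len(P),'mid',s.x[:2].round(4),'dx/dy',s.x[2].round(4),np.median(fn(s.x)).round(4))
P=W[170:242,265:372].reshape(-1,3); P=P[(P[:,2]>.02)&(P[:,2]<.05)&(P[:,0]>.43)&(P[:,0]<.62)]
b=np.arange(-.10,.16,.01)
for op in (np.max,np.min):
    e=np.array([[y,op(P[abs(P[:,1]-y)<.006,0])] for y in b if (abs(P[:,1]-y)<.006).any()]); print('edge',np.polyfit(*e.T,1).round(4))
print(P[:,1].min(),P[:,1].max())
cr=im[90:270,230:450]; cv2.imwrite('pics/c3.png',cv2.resize(cr,None,fx=3,fy=3,interpolation=2)[:,:,::-1])
```

```text
lower d 0.0105 dF 6.9
21.425
23.1 [0.40044837 0.21963318 0.24930431]
top 900 mid [ 0.7467 -0.0384] dx/dy 0.0001 0.0006
t3 908 mid [ 0.7468 -0.0384] dx/dy 0.0005 0.0007
scene 1830 mid [ 0.7454 -0.0382] dx/dy -0.0003 0.0016
s3 1346 mid [ 0.7457 -0.0384] dx/dy 0.0007 0.0016
edge [-0.045   0.6037]
edge [-0.0425  0.4445]
-0.125599017868537 0.1807044388132417
```

View pics/c3.png

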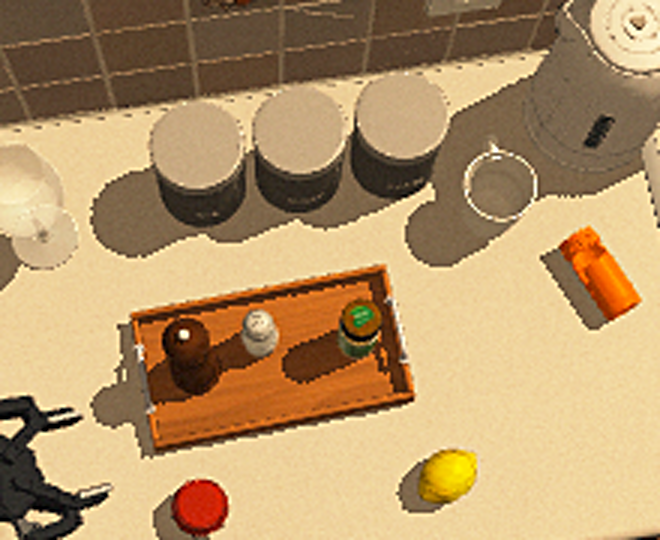

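The crop shows all three standing in the tray: mill (190,350), shaker (260,333) and jar (360,328). The tray is yawed +2.5° and its back edge is about 92 mm short of the canister fronts, which lie at x = 0.6945 parallel to y. I'll push with both open fingers and unwind the yaw on the way.

Run:
```python
from h import *
def Q(deg):
    w=np.radians(deg); return rot([0,0,-1],[-np.sin(w),np.cos(w),0])
q=Q(2.46); f=np.array([.4427,.0241])
s=np.append(f-.035*np.array([.9991,.043]),.16)
print([bot.ik(x,Q(a)) for x,a in ((s,2.46),([.525,.0275,.009],0))])
bot.move_pose(s,q); bot.command_gripper(1.0); print(bot.current_t())
s[2]=.009; bot.move_linear(s,q,feed=.15); bot.wait(.2)
f0=bot.current_force(); print('F0',np.round(f0,1))
bot.move_linear(np.append(f-.008*np.array([.9991,.043]),.009),q,feed=.05)
print('touch?',np.round(bot.current_force()-f0,1),bot.current_t())
bot.move_linear([.506,.0268,.009],Q(.6),feed=.035)
print('F',np.round(bot.current_force()-f0,1),np.round(bot.current_wrist_torque(),2),bot.current_tool_pos().round(4),bot.current_t())
snap('top','t4')
cv2.imwrite('pics/c4.png',cv2.resize(cloud('t4')[1][90:270,230:450],None,fx=3,fy=3,interpolation=2)[:,:,::-1])
```

```text
[array([-0.10027924,  0.09031267, -0.50460642,  0.97587724,  0.        ,
       -0.14321434]), array([-0.06836608,  0.46934856, -0.42606302,  0.67538474,  0.        ,
       -0.06836608])]
25.6583
F0 [ 0.1 -0.1  0.3]
touch? [-3.  -0.6  1. ] 27.7083
F [-6.3  0.7  2.3] [0.03 1.03 0.05] [0.5041 0.0271 0.0085] 29.9
```

View pics/c4.png

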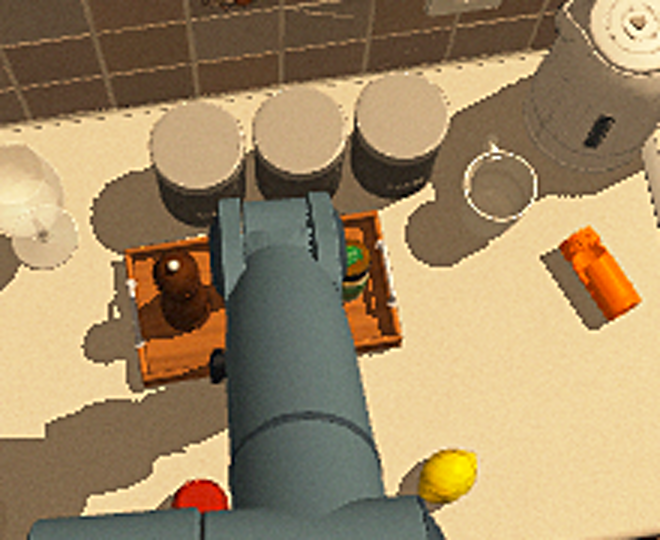

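The tray is following the fingers and the condiments are upright, with a small gap left to the canisters. I'll finish in small force-watched steps.

```bash
cat >> h.py <<'E'
def edges(f):
    W,im=cloud(f); P=W[140:242,255:385].reshape(-1,3); P=P[(P[:,2]>.022)&(P[:,2]<.036)&(P[:,0]>.5)&(P[:,0]<.705)]
    e=np.array([[y,np.max(P[abs(P[:,1]-y)<.006,0])] for y in [*np.arange(-.11,-.06,.01),*np.arange(.10,.165,.01)] if (abs(P[:,1]-y)<.006).any()]); print('back',e.round(4).tolist(),np.polyfit(*e.T,1).round(4))
E
python3 - <<'E'
from h import *
edges('t4')
def Q(deg):
    w=np.radians(deg); return rot([0,0,-1],[-np.sin(w),np.cos(w),0])
f0=np.array([.1,-.1,.3]); bot.move_linear([.514,.0273,.009],Q(.2),feed=.03)
x=.514
while x<.534:
    x+=.0015; bot.move_linear([x,.0275,.009],Q(0),feed=.03)
    f=bot.current_force()-f0
    print(round(x,4),np.round(f,1),np.round(bot.current_wrist_torque()[2],2))
    if f[0]<-22: break
print(bot.current_tool_pos().round(4),bot.current_t()); snap('top','t5'); edges('t5')
E
```

```text
back [[-0.11, 0.6764], [-0.1, 0.6754], [-0.09, 0.6772], [-0.08, 0.6767], [-0.07, 0.5776], [0.1, 0.7034], [0.11, 0.7039], [0.12, 0.6761], [0.13, 0.6726], [0.14, 0.6754], [0.15, 0.6722], [0.16, 0.6723]] [0.089  0.6682]
0.5155 [-3.   2.5 -2.5] 0.09
0.517 [-2.9  0.8 -2.3] 0.06
0.5185 [-3.   0.5 -2.9] 0.04
0.52 [-3.7 -0.4 -1.9] 0.0
0.5215 [-4.7  1.2 -1.7] -0.02
0.523 [-4.3  0.5 -0.7] -0.05
0.5245 [-8.4  0.2  2.6] 0.06
0.526 [-10.2   0.1   6.8] 0.0
0.5275 [-14.3  -0.5  10. ] -0.03
0.529 [-17.4  -0.1  11.9] -0.04
0.5305 [-19.5  -1.3  14.4] -0.02
0.532 [-21.8  -1.4  16.1] -0.06
0.5335 [-25.4  -1.4  17.9] -0.0
[0.5231 0.0277 0.0076] 33.6167
back [[-0.11, 0.6948], [-0.1, 0.6944], [-0.09, 0.6951], [-0.08, 0.6917], [-0.07, 0.5945], [0.1, 0.7006], [0.11, 0.705], [0.12, 0.694], [0.13, 0.6937], [0.14, 0.6929], [0.15, 0.6948], [0.16, 0.6924]] [0.0805 0.6839]
```

The tray is seated: its back edge is at 0.694–0.695 at both ends and the force has risen. I'll back off and verify.

Run:
```python
from h import *
bot.move_linear([.47,.0275,.012],feed=.06)
bot.move_linear([.43,.0275,.20],feed=.2)
bot.move_pose([.30,-.35,.30],rot([0,0,-1],[0,1,0]))
snap('top','t6'); edges('t6'); print(bot.current_t(),np.round(bot.current_force(),1))
cv2.imwrite('pics/c6.png',cv2.resize(cloud('t6')[1][90:270,230:450],None,fx=3,fy=3,interpolation=2)[:,:,::-1])
W,_=cloud('t6'); P=W[120:242,255:385].reshape(-1,3); P=P[(P[:,2]>.022)&(P[:,2]<.036)&(P[:,0]>.5)&(P[:,0]<.6)]
e=np.array([[y,P[abs(P[:,1]-y)<.006,0].min()] for y in np.arange(-.1,.15,.01)]); print('front',np.polyfit(*e.T,1).round(4))
```

```text
back [[-0.11, 0.6947], [-0.1, 0.6929], [-0.09, 0.6958], [-0.08, 0.6944], [-0.07, 0.7038], [0.1, 0.7001], [0.11, 0.7043], [0.12, 0.6939], [0.13, 0.694], [0.14, 0.6928], [0.15, 0.6953], [0.16, 0.6917]] [-0.0032  0.6963]
37.5583 [ 0.6 -0.5  0.2]
front [-0.0006  0.5341]
```

View pics/c6.png

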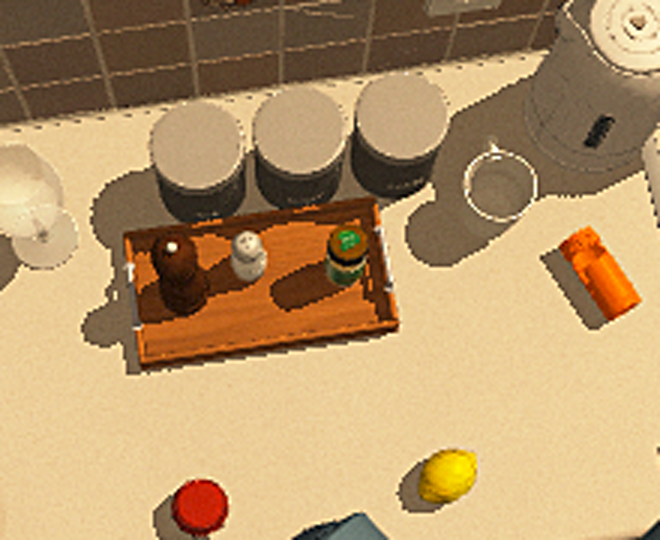

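The tray lies parallel and against the canisters: its front edge is at 0.534 and 0.534 + 0.160 = 0.694. All three condiments stand upright and the other things are where they were.

```bash
python3 -c "
from plant import bot
print(bot.hand_in())"
```

```text
the job is handed in; nothing more can be done
None
```

The job is handed in at about 38 s: the mill and spice jar stand upright in the tray beside the salt shaker, and the tray's back edge rests against the canisters.

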